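Back the indexing fixture off one notch

ROBOT

A 6-joint arm with a two-finger parallel gripper is mounted at the origin on the work surface. World frame = base frame: x ahead of the robot, y to its left, z up, the work surface at z = 0. Lengths are in m, angles in rad, forces in N, time in s.
With the tool pointing down it reaches from about 0.275 to 0.725 m from the base axis. Payload 15.9 kg.
Tool frame: the origin (TCP) lies on the centre line of the jaws, within the pads' length; the fingertips stand 17 mm ahead of it and the grasp point (between the pads) lies 2 mm behind it; y points along the fingers, z is the direction in which the jaws open and shut, and the axes are right-handed (so a half turn about y gives the same grasp; the last joint's range is limited). The gripper opens to 85 mm and grips with 20 to 120 N. Pads are 22 mm wide; open, the fingers measure 114 mm over their backs; the gripper's body (76 mm by 85 mm) begins 54 mm behind the grasp point. The pads swing forward as they close: fully open they stand 13 mm farther back than shut.
Start: joints at [-1.348, 0.213, -0.034, 1.323, 0, 1.571], TCP at [0.11, -0.488, 0.248] pointing down, gripper open.
Joint ranges: [-2.98, 2.98], [-0.74, 1.72], [-1.14, 1.35], [-2.1, 2.04], [-1.57, 1.44], [-3.14, 3.14]. Speed limits (rad/s): [1.89, 1.89, 2.39, 2.57, 3.14, 3.14].

INTERFACE

Orientations are given as a rotation vector (axis times angle).
In Python, from workcell import bot gives the robot as it stands. The module is installed in compiled form; this text tells all that it offers.
- The arm moves only by the shell command python3 -m handwheel 'ROWS'. ROWS is text: rows parted by semicolons, each of 5 numbers parted by spaces: the shift along the tool's x, y, z in mm, then the turn about the tool's y in degrees, then the closure, from -1 (fully open) to 1 (shut). In form: dx dy dz turn fingers; .... A call has 1 to 20 rows; each row shifts and turns the pose as measured when the row begins, along the tool's axes as they then stand; what a row does not reach is not made up. A row lasts 1/8 s, in which the tool goes at most 62.5 mm and 10.7 degrees, less where a joint would pass 70% of its speed; a pose out of reach is approached as far as the arm can. A call with a gripper value outside its range is refused whole. The fingers move at their own pace and stop on an object; the grip force is fixed at half the most. Time passes only in rows, so rows that do not move let the fingers close. It gives the time, the measured TCP pose, the force and the opening at its end, in the units of the state.
- bot.get_state(): the state, without advancing time (a new reading comes with each control period).
- bot.read_camera(name): name is "side" or "top"; returns a dict with "img" (384x512x3 uint8, blue, green, red), "fov_y" (degrees; the focal length in pixels is half the picture's height over the tangent of half this angle, whatever the lens; pixels are square), "cx", "cy" (the principal point, pixels), "rvec" (rotation vector, rad) and "tvec" (3), from world to camera coordinates, as OpenCV has them. Camera axes: x right, y down, z forward; pixel columns grow to the right and rows downward; lengths in m; the calibration is good to about 2 mm. A picture is of the moment at which its call begins. There is no depth.
- bot.hand_in(): hands the job in, once; it reports no verdict.
Trained networks look in a picture, given as the dict that the camera call returned (one of the last four; its "shot" number tells which), for a name from the list of things; names that differ only in an ending like _2 or _b are one class to them, and where a whole thing is asked for, a point or a joint stands for the part that bears it (a point fixed in the world has none). Each returns a list of dicts, best first, with "p" (0 to 1); they miss things now and then, are a little off and sometimes report something else, mostly with a low value. They report only what shows in the picture. A call takes as long as a camera call.
- bot.masks_of(name, picture): "mask" (384x512 bool, what is visible of it).
- bot.landmark_of(name, picture): "at" ([x, y, z] in m, in the coordinates of the camera as it stood for that picture, good to about 4 mm: a listed point, or the origin of a listed thing).
The state is a dict: "t": time; "joint_pos": joint angles; "qd": joint speeds; "joint_efforts": joint torques, N m; "tool_pos": TCP position; "tool_rot": TCP orientation; "force": force on the tool from outside, world axes, zero at the start; "moment": the same for the moment, N m; "opening": finger opening in m.
Only numpy, scipy, OpenCV 4.12 (cv2) and the standard library are available. Lean on these libraries where they do the work, as an engineer would, in place of code of your own. Each camera call takes 0.05 s, during which the arm holds its last target. There are 200 camera calls.

TASK

Back the ratchet indexing fixture off by one notch, no more: push the pawl's thumb tab with a fingertip so that the pawl lifts out of the wheel and tips right over onto its rest, push the wheel backward most of a notch by pressing down the ball-ended bar nearest the robot, and tip the pawl back down onto the wheel. Then press the bar down again until the pawl stops the wheel solidly in the next notch. Push gently with the fingers, never grip the pawl or the bars, and leave the loose parts and tools where they are.

Things in the scene. Friction and masses are not known exactly. Their poses are not given: they have to be found in the camera images.
- fixture: Green ratchet indexing fixture, fixed. Origin: centre of the underside of its base (220 x 190 x 16 mm), 15 mm above z = 0; x points away from the side with the pawl post, z up. Its horizontal spindle runs along y. On the spindle, turning as one: the ratchet wheel at y = 0, a capstan of three ball-ended bars at y = -115 mm, a chuck with a flanged part (80 mm across) at y = +91 to +158 mm.
- spindle_axis (a point): Point on the spindle axis in the middle of the ratchet wheel, 110 mm above the fixture's origin. The wheel has 12 saw teeth, is 100 mm across, 16 mm wide, its notches 9 mm deep. Bearing pedestals at fixture y = -85 to -50 and +50 to +85 mm reach 31 mm above this point.
- wheel (a joint): Turn of the spindle, rad; grows backward: the near ball goes down, the wheel's top comes towards the pawl post. 0: tooth hard against the lowered pawl, which blocks it; starts at -0.07 to -0.005. One notch back, the next tooth meets the pawl at 0.524. Drag 2 N at a ball; stays where left. Lower the pawl at 0.15 to 0.48: it lands on the right tooth's slope and drops in as you press on.
- pawl (a joint): Angle of the pawl about its pivot pin (along fixture y), rad. 0: fully down in a notch. Grows as its nose lifts and swings up and over towards fixture -x; 1.95: tipped over, lying on its rest pin. Held by its weight alone (0.13 to 0.21 kg): it balances near 1.1, beyond that it falls onto its rest, below that it falls onto the wheel.
- pawl_pivot (a point): Middle of the pawl's pivot pin, fixed on the fixture at x = -68, y = 0, 166 mm above its origin, on a green post (34 x 50 mm) between two cheeks, 42 mm over their outsides, whose tops are 11 mm above this point.
- pawl_tab (a point): Tip of the pawl's thumb tab, a flat steel tab 24 mm wide (fixture y) and 7 mm thick that reaches 48 mm from the pivot. Pawl down: it points up, leaning 10 degrees to fixture +x; push it to -x to lift the pawl. Pawl tipped over: it points to fixture -x, 12 degrees below level.
- pawl_nose (a point): Lower part of the tip of the pawl's arm, a steel bar 14 mm wide (fixture y), 9 to 18 mm thick, 66 mm from pivot to tip, about square to the tab. Pawl down: it points to fixture +x, 10 degrees below level, onto the wheel. Tipped over: it stands upright, leaning 10 degrees to fixture -x; push it to +x to tip it back.
- near_ball (a point): Centre of the black ball (28 mm across) on the end of the steel capstan bar (10 mm thick) nearest the robot, at fixture y = -115 mm, 80 mm from the spindle axis on the -x side. At wheel 0 it is 18 degrees above the level of the spindle, at 0.524 12 degrees below. It moves with the wheel; press down on it to turn the wheel back.
- bush_a: Loose flanged steel bush, 44 mm across, 42 mm tall, standing on the fixture's base behind the wheel. Origin: centre of its underside. Leave alone.
- bush_b: Loose flanged steel bush, 40 mm across, 34 mm tall, standing in front of the fixture. Origin: centre of its underside. Leave alone.
- spacer: Loose steel spacer ring, 44 mm across, 24 mm tall, standing in front of the chuck. Origin: centre of its underside. Leave alone.
- chuck_key: Loose T-shaped chuck key, 70 x 90 mm, 16 mm thick, lying left of the fixture. Origin: under the crossing of its bar. Leave alone.
- spanner: Loose open-ended spanner, 170 mm long, lying right of the fixture. Origin: under its middle. Leave alone.
- paste_jar: Loose white plastic jar, 60 mm across, 55 mm tall, at the back left or right. Origin: centre of its underside. Leave alone.
- caliper: Loose steel caliper, 190 mm long, lying right of the fixture. Origin: under its sliding jaw. Leave alone.
- weld_roller: Loose black flanged roller, 56 mm across, 50 mm tall, at the back left or right. Origin: centre of its underside. Leave alone.

How it is judged:
By the outcome, as a careful person would: the job done as asked, in the order asked, and still so for the second after the job is handed in, with the robot touching nothing.
It also fails if it takes over 53 s, if anything falls off the work surface, if the arm or the gripper's body presses on something with over 40 N, if the wrist force passes 120 N, or if a joint passes its speed limit or range.

## Working session

There is one attempt and no reset: what is moved stays moved. The work goes in short steps, Python scripts to look and compute and a shell command to move; the robot and the scene stay as the last step left them, time stands still between calls to the robot, and variables do not carry over. Pictures are saved under pics/ and viewed, about 8 in all and at most 12, crops included, and the job is handed in when it is done.

```bash
mkdir -p pics
cat > h.py <<'E'
import numpy as np, cv2
from workcell import bot
def w(name,pic):
    R=cv2.Rodrigues(np.array(pic["rvec"],float))[0]; t=np.array(pic["tvec"],float).ravel()
    return [(round(d["p"],2),np.round(R.T@(np.array(d["at"])-t),4)) for d in bot.landmark_of(name,pic)[:2]]
def proj(P,pic):
    P=np.atleast_2d(P).astype(float); f=192/np.tan(np.radians(pic["fov_y"]/2))
    K=np.array([[f,0,pic["cx"]],[0,f,pic["cy"]],[0,0,1]])
    return cv2.projectPoints(P,np.array(pic["rvec"],float),np.array(pic["tvec"],float),K,None)[0].reshape(-1,2)
def st():
    s=bot.get_state(); R=cv2.Rodrigues(np.array(s["tool_rot"],float))[0]
    print("t",round(s["t"],2),"pos",np.round(s["tool_pos"],4),"F",np.round(s["force"],1),"open",s["opening"]); print(np.round(R,3)); return s,R
E
python3 - <<'E'
from h import *
st()
for c in ("side","top"):
    p=bot.read_camera(c); cv2.imwrite(f"pics/{c}0.png",p["img"])
    R=cv2.Rodrigues(np.array(p["rvec"],float))[0]; print(c,"cam at",-R.T@np.array(p["tvec"]).ravel(),p["fov_y"])
    for n in ["fixture","spindle_axis","pawl_pivot","pawl_tab","pawl_nose","near_ball","bush_b","spacer"]: print(n,w(n,p))
E
```

```text
t 0.0 pos [ 0.1104 -0.4873  0.2478] F [-0.   0.1 -0.3] open 0.0851550426523861
[[-0.975 -0.     0.221]
 [-0.221  0.001 -0.975]
 [ 0.    -1.    -0.001]]
side cam at [0.24368289 0.76179071 0.9547063 ] 46.96933570472659
fixture [(0.79, array([0.6597, 0.0074, 0.0154]))]
spindle_axis [(0.95, array([ 6.536e-01, -3.000e-04,  1.237e-01]))]
pawl_pivot [(0.87, array([0.5953, 0.0037, 0.1748]))]
pawl_tab [(0.53, array([0.5975, 0.0022, 0.2261]))]
pawl_nose [(0.72, array([0.6488, 0.0044, 0.1663]))]
near_ball [(0.88, array([ 0.5834, -0.1132,  0.1499]))]
bush_b [(0.66, array([ 0.7377, -0.0035,  0.0316])), (0.57, array([0.5132, 0.0427, 0.0174]))]
spacer [(0.76, array([0.5601, 0.1387, 0.014 ]))]
top cam at [ 0.44644194 -0.0191671   1.30198846] 57.5666263496684
fixture [(0.9, array([0.6611, 0.0042, 0.013 ]))]
spindle_axis [(0.71, array([0.6601, 0.0042, 0.1226]))]
pawl_pivot [(0.56, array([0.5913, 0.0036, 0.1796])), (0.43, array([ 0.4364, -0.3913,  0.0149]))]
pawl_tab [(0.47, array([0.5967, 0.0022, 0.2288]))]
pawl_nose [(0.7, array([0.6524, 0.007 , 0.1656]))]
near_ball [(0.8, array([ 0.5858, -0.1137,  0.1539]))]
bush_b [(0.61, array([0.5136, 0.0426, 0.0132])), (0.45, array([ 0.7434, -0.006 ,  0.032 ]))]
spacer [(0.57, array([0.5622, 0.1391, 0.0175])), (0.33, array([ 0.6934, -0.3835,  0.0133]))]
```

View pics/side0.png

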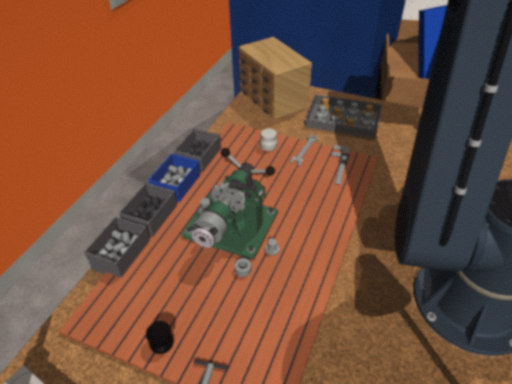

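View pics/top0.png

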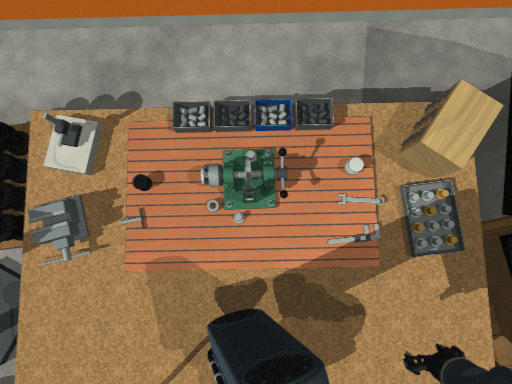

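Both views agree: the fixture is at about (0.66, 0.004), nearly square to the base frame. In the side picture it sits at about (235,215) and in the top picture at about (250,178). The near ball is the one at (283,193) in the top picture. Next I raise the tool, square it up, close the fingers and approach.

```bash
python3 -m handwheel '0 -35 0 6.4 1; 0 -35 0 6.4 1; -35 0 -33 0 1; -35 0 -33 0 1; -35 0 -33 0 1; -35 0 -33 0 1; -35 0 -33 0 1; -35 0 -33 0 1; -35 0 -33 0 1; -35 0 -33 0 1; -35 0 -33 0 1; -35 0 -33 0 1; -35 0 -33 0 1; -35 0 -33 0 1; -35 0 -33 0 1; -35 0 -33 0 1'
python3 - <<'E'
from h import *
st()
for c in ("side","top"):
    p=bot.read_camera(c)
    for n in ["spindle_axis","pawl_pivot","pawl_tab","near_ball"]: print(n,w(n,p))
E
```

```text
t: 2.9
tool_pos: [0.6184, -0.0167, 0.3216]
tool_rot: [-0.019, -2.214, 2.219]
force: [0.5, -0.8, 0.3]
opening: -0.0002
t 2.9 pos [ 0.6184 -0.0167  0.3216] F [ 0.5 -0.8  0.3] open -0.00021631903016161138
[[-1.     0.004 -0.013]
 [ 0.013 -0.002 -1.   ]
 [-0.004 -1.     0.002]]
spindle_axis [(0.83, array([ 0.6565, -0.0013,  0.1249]))]
pawl_pivot [(0.7, array([0.5909, 0.0008, 0.1733]))]
pawl_tab [(0.57, array([0.5973, 0.0023, 0.2273]))]
near_ball [(0.75, array([ 0.5831, -0.1134,  0.1507]))]
spindle_axis []
pawl_pivot []
pawl_tab [(0.58, array([ 0.6932, -0.3819,  0.0152]))]
near_ball []
```

```bash
python3 -m handwheel '-13 0 -20 0 1; 0 32 0 0 1; 0 32 0 0 1; 0 30 0 0 1; 0 0 0 0 1'
python3 - <<'E'
from h import *
st()
p=bot.read_camera("side"); u=proj([[.6,0,.2]],p)[0]
x,y=int(u[0]),int(u[1]); cv2.imwrite("pics/s1.png",cv2.resize(p["img"][y-60:y+60,x-80:x+80],None,fx=5,fy=5,interpolation=cv2.INTER_CUBIC))
E
```

```text
t: 4.03
tool_pos: [0.6303, -0.0058, 0.2285]
tool_rot: [-0.02, -2.223, 2.219]
force: [-0.3, -0.3, 0.1]
opening: -0.0004
t 4.03 pos [ 0.6303 -0.0058  0.2285] F [-0.3 -0.3  0.1] open -0.00035436856759641803
[[-1.     0.008 -0.009]
 [ 0.009  0.002 -1.   ]
 [-0.008 -1.    -0.002]]
```

View pics/s1.png

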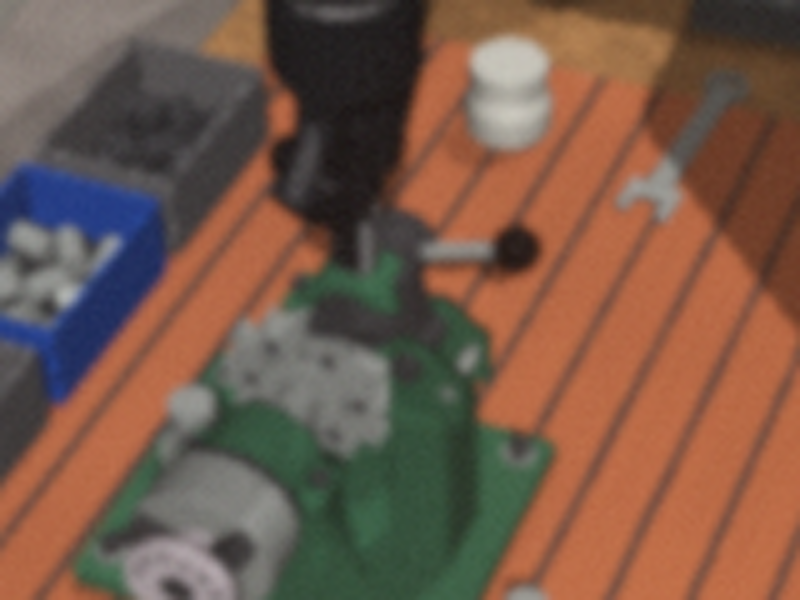

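The finger at (365,240) stands on the wheel side of the tab at (400,250), and the pawl is down. I'll push toward -x.

```bash
python3 -m handwheel '5 0 -7 0 1; 6 0 0 0 1; 6 0 0 0 1; 6 0 0 0 1; 6 0 0 0 1; 5 0 0 0 1; 5 0 0 0 1'
python3 - <<'E'
from h import *
st()
p=bot.read_camera("side")
for n in ["pawl_tab","pawl_nose","near_ball"]: print(n,w(n,p))
E
```

```text
t: 4.95
tool_pos: [0.5909, -0.0016, 0.2342]
tool_rot: [0.023, 2.22, -2.21]
force: [0.7, -0.5, 0.2]
opening: 0.0003
t 4.95 pos [ 0.5909 -0.0016  0.2342] F [ 0.7 -0.5  0.2] open 0.00026724691260653836
[[-1.     0.017 -0.004]
 [ 0.004  0.005 -1.   ]
 [-0.017 -1.    -0.005]]
pawl_tab [(0.63, array([0.5732, 0.0036, 0.2262]))]
pawl_nose [(0.65, array([0.6466, 0.0043, 0.2007]))]
near_ball [(0.62, array([ 0.5829, -0.1111,  0.1512])), (0.41, array([0.592 , 0.0022, 0.1772]))]
```

The tab is lifting and the nose is at about 20°, but the tool has drifted 6 mm up. I'll push on and come down slightly.

```bash
python3 -m handwheel '4 6 0 0 1; 5 6 0 0 1; 6 4 0 0 1; 6 3 0 0 1'
python3 - <<'E'
from h import *
st()
p=bot.read_camera("side")
for n in ["pawl_tab","pawl_nose"]: print(n,w(n,p))
E
```

```text
t: 5.65
tool_pos: [0.5695, -0.0014, 0.2129]
tool_rot: [0.023, 2.22, -2.21]
force: [-0.4, -0.4, -0.1]
opening: -0.0001
t 5.65 pos [ 0.5695 -0.0014  0.2129] F [-0.4 -0.4 -0.1] open -0.00014088776087936903
[[-1.     0.017 -0.004]
 [ 0.004  0.005 -1.   ]
 [-0.017 -1.    -0.005]]
pawl_tab [(0.54, array([0.5439, 0.0036, 0.1986])), (0.26, array([0.6137, 0.0062, 0.243 ]))]
pawl_nose [(0.51, array([0.6123, 0.0012, 0.2422]))]
```

```bash
python3 -m handwheel '5 0 0 0 1; 5 -2 0 0 1; 0 0 0 0 1'
python3 - <<'E'
from h import *
st()
p=bot.read_camera("side")
for n in ["pawl_tab","pawl_nose","near_ball"]: print(n,w(n,p))
u=proj([[.6,0,.2]],p)[0]
x,y=int(u[0]),int(u[1]); cv2.imwrite("pics/s2.png",cv2.resize(p["img"][y-50:y+40,x-60:x+60],None,fx=6,fy=6,interpolation=cv2.INTER_CUBIC))
E
```

```text
t: 6.18
tool_pos: [0.5593, -0.0014, 0.2158]
tool_rot: [0.024, 2.22, -2.21]
force: [-1.1, 0.2, -0.2]
opening: -0.0002
t 6.17 pos [ 0.5593 -0.0014  0.2158] F [-1.1  0.2 -0.2] open -0.00020562836695530768
[[-1.     0.017 -0.004]
 [ 0.004  0.004 -1.   ]
 [-0.017 -1.    -0.005]]
pawl_tab [(0.52, array([0.543 , 0.0035, 0.1723]))]
pawl_nose [(0.63, array([0.5761, 0.0014, 0.2503]))]
near_ball [(0.55, array([ 0.5857, -0.1133,  0.1524]))]
```

View pics/s2.png

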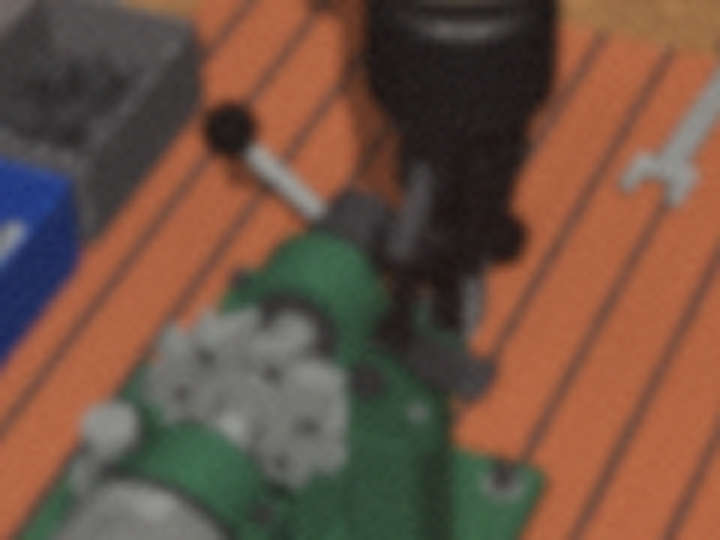

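The tab (460,365) lies toward the robot and the nose (420,200) stands up, so the pawl is on its rest. Next I clear it and go above the near ball.

```bash
python3 -m handwheel '8 -2 0 0 1; 0 0 30 0 1; 0 0 35 0 1; 0 0 35 0 1; -14 0 12 0 1; -14 5 0 0 1; 0 10 0 0 1; 0 0 0 0 1'
python3 - <<'E'
from h import *
st()
p=bot.read_camera("side")
for n in ["pawl_tab","pawl_nose","near_ball"]: print(n,w(n,p))
E
```

```text
t: 7.38
tool_pos: [0.5778, -0.1148, 0.2013]
tool_rot: [0.02, 2.22, -2.209]
force: [0.7, -0.8, 0.7]
opening: -0.0001
t 7.38 pos [ 0.5778 -0.1148  0.2013] F [ 0.7 -0.8  0.7] open -0.00011543631156871982
[[-1.     0.016 -0.002]
 [ 0.002  0.005 -1.   ]
 [-0.016 -1.    -0.005]]
pawl_tab [(0.49, array([0.5419, 0.0013, 0.1723]))]
pawl_nose [(0.63, array([0.5737, 0.0021, 0.2446]))]
near_ball [(0.61, array([ 0.585 , -0.1117,  0.1473]))]
```

```bash
python3 -m handwheel '-3 8 0 0 1; 0 7 0 0 1; 0 5 0 0 1; 0 5 0 0 1; 0 5 0 0 1; 0 5 0 0 1; 0 4 0 0 1; 0 0 0 0 1'
python3 - <<'E'
from h import *
st()
p=bot.read_camera("side")
for n in ["pawl_nose","near_ball"]: print(n,w(n,p))
p=bot.read_camera("top")
for n in ["near_ball"]: print(n,w(n,p))
E
```

```text
t: 8.57
tool_pos: [0.582, -0.1149, 0.1615]
tool_rot: [0.023, 2.218, -2.209]
force: [0.1, -0.2, -0.4]
opening: 0.0004
t 8.57 pos [ 0.582  -0.1149  0.1615] F [ 0.1 -0.2 -0.4] open 0.00041196896561317516
[[-1.     0.018 -0.002]
 [ 0.002  0.004 -1.   ]
 [-0.018 -1.    -0.004]]
pawl_nose []
near_ball [(0.62, array([ 0.5798, -0.1145,  0.1311])), (0.56, array([ 0.4281, -0.3968,  0.0137]))]
near_ball []
```

```bash
python3 -m handwheel '0 4 0 0 1; 0 3 0 0 1; 0 0 0 0 1'
python3 - <<'E'
from h import *
st()
p=bot.read_camera("side")
for n in ["pawl_nose","pawl_tab","near_ball","spindle_axis"]: print(n,w(n,p))
E
```

```text
t: 9.2
tool_pos: [0.5822, -0.1149, 0.1546]
tool_rot: [0.024, 2.217, -2.208]
force: [0.6, -0.7, 0.7]
opening: -0.0001
t 9.2 pos [ 0.5822 -0.1149  0.1546] F [ 0.6 -0.7  0.7] open -0.00013575310362752877
[[-1.     0.019 -0.002]
 [ 0.002  0.004 -1.   ]
 [-0.019 -1.    -0.004]]
pawl_nose [(0.55, array([0.5726, 0.0044, 0.248 ]))]
pawl_tab [(0.74, array([0.5429, 0.0031, 0.1727]))]
near_ball [(0.65, array([ 0.5798, -0.1115,  0.1215]))]
spindle_axis [(0.84, array([ 0.6568, -0.001 ,  0.1244]))]
```

The wheel is at about 0.33, inside the window. I'll retreat upward and go round to the -x side of the nose.

```bash
python3 -m handwheel '0 -30 0 0 1; 0 -30 0 0 1; 20 -27 0 0 1; 22 0 0 0 1; 0 0 -30 0 1; 0 0 -30 0 1; 0 0 -30 0 1; 0 0 -26 0 1; 0 0 0 0 1'
python3 - <<'E'
from h import *
st()
p=bot.read_camera("side")
for n in ["pawl_nose","pawl_tab","near_ball"]: print(n,w(n,p))
E
```

```text
t: 10.58
tool_pos: [0.538, 0.0016, 0.2452]
tool_rot: [0.023, 2.217, -2.204]
force: [-0.4, -0.3, 0.1]
opening: -0.0004
t 10.57 pos [0.538  0.0016 0.2452] F [-0.4 -0.3  0.1] open -0.00037609067038671726
[[-1.     0.021  0.001]
 [-0.001  0.006 -1.   ]
 [-0.021 -1.    -0.006]]
pawl_nose [(0.56, array([5.754e-01, 2.000e-04, 2.446e-01]))]
pawl_tab [(0.58, array([0.5399, 0.0016, 0.1731]))]
near_ball [(0.78, array([ 0.5764, -0.1137,  0.1228]))]
```

```bash
python3 -m handwheel '-7 6 0 0 1; -6 2 0 0 1; -6 0 0 0 1; -6 0 0 0 1; -6 0 0 0 1; -6 0 0 0 1; -6 0 0 0 1; -5 0 0 0 1'
python3 - <<'E'
from h import *
st()
p=bot.read_camera("side")
for n in ["pawl_nose","pawl_tab","near_ball"]: print(n,w(n,p))
E
```

```text
t: 11.78
tool_pos: [0.5896, -0.002, 0.2373]
tool_rot: [0.029, 2.22, -2.208]
force: [-0.1, -0.3, 0.7]
opening: 0.0002
t 11.78 pos [ 0.5896 -0.002   0.2373] F [-0.1 -0.3  0.7] open 0.00024438043977414027
[[-1.     0.021 -0.006]
 [ 0.006  0.005 -1.   ]
 [-0.021 -1.    -0.005]]
pawl_nose [(0.8, array([0.6149, 0.0024, 0.2424])), (0.5, array([ 0.4264, -0.3948,  0.0165]))]
pawl_tab [(0.68, array([0.5446, 0.0024, 0.2006]))]
near_ball [(0.98, array([ 0.5781, -0.111 ,  0.1237]))]
```

```bash
python3 -m handwheel '-6 0 0 0 1; -6 0 0 0 1; -5 0 0 0 1; -4 0 0 0 1; 0 0 0 0 1'
python3 - <<'E'
from h import *
st()
p=bot.read_camera("side")
for n in ["pawl_nose","pawl_tab","near_ball"]: print(n,w(n,p))
E
```

```text
t: 12.6
tool_pos: [0.6117, -0.0022, 0.2378]
tool_rot: [0.03, 2.219, -2.208]
force: [-0.5, -0.5, -0.4]
opening: -0.0
t 12.6 pos [ 0.6117 -0.0022  0.2378] F [-0.5 -0.5 -0.4] open -4.557562620577335e-05
[[-1.     0.021 -0.006]
 [ 0.006  0.005 -1.   ]
 [-0.021 -1.    -0.005]]
pawl_nose [(0.82, array([6.390e-01, 1.000e-04, 2.209e-01]))]
pawl_tab [(0.51, array([ 5.601e-01, -4.000e-04,  2.169e-01]))]
near_ball [(0.73, array([ 0.5798, -0.1102,  0.1228])), (0.61, array([0.5218, 0.4006, 0.0142]))]
```

```bash
python3 -m handwheel '-3 0 0 0 1; 0 -15 0 0 1; 0 -25 0 0 1; 0 -20 0 0 1; 0 0 0 0 1; 0 0 0 0 1'
python3 - <<'E'
from h import *
st()
p=bot.read_camera("side")
for n in ["pawl_nose","pawl_tab","near_ball"]: print(n,w(n,p))
u=proj([[.6,0,.2]],p)[0]
x,y=int(u[0]),int(u[1]); cv2.imwrite("pics/s3.png",cv2.resize(p["img"][y-50:y+40,x-60:x+60],None,fx=6,fy=6,interpolation=cv2.INTER_CUBIC))
E
```

```text
t: 13.55
tool_pos: [0.613, -0.0025, 0.3027]
tool_rot: [0.032, 2.219, -2.207]
force: [-0.5, 0.5, 0.5]
opening: 0.0001
t 13.55 pos [ 0.613  -0.0025  0.3027] F [-0.5  0.5  0.5] open 6.141741692879376e-05
[[-1.     0.023 -0.006]
 [ 0.006  0.005 -1.   ]
 [-0.023 -1.    -0.005]]
pawl_nose [(0.58, array([0.6507, 0.0036, 0.1694])), (0.26, array([0.5153, 0.0462, 0.0179]))]
pawl_tab [(0.54, array([0.5954, 0.0029, 0.2317]))]
near_ball [(0.71, array([ 0.5924, -0.0013,  0.1768])), (0.69, array([ 0.5795, -0.1154,  0.1216]))]
```

View pics/s3.png

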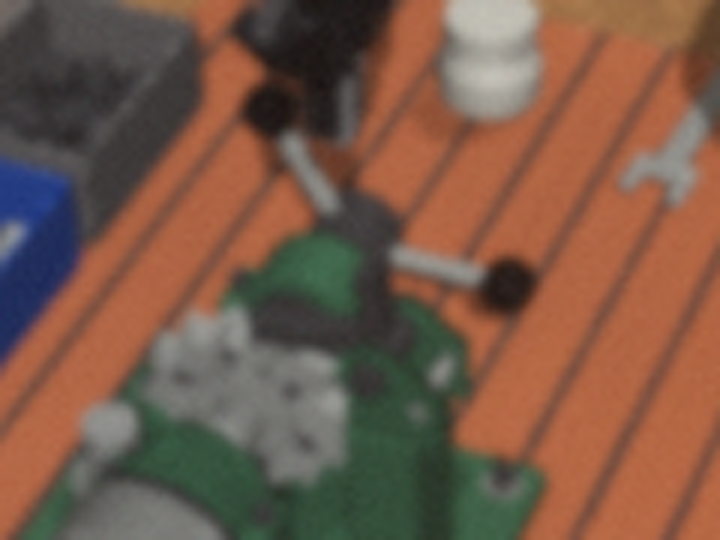

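The pawl (310,320) is down on the wheel and the near ball is at (508,285). Back to the ball for the final press.

```bash
python3 -m handwheel '0 0 35 0 1; 10 0 35 0 1; 12 0 35 0 1; 10 30 7 0 1; 0 40 0 0 1; 0 40 0 0 1; 0 25 0 0 1; 0 7 0 0 1; 0 4 0 0 1; 0 4 0 0 1; 0 0 0 0 1'
python3 - <<'E'
from h import *
st()
p=bot.read_camera("side")
for n in ["pawl_nose","pawl_tab","near_ball"]: print(n,w(n,p))
E
```

```text
t: 15.12
tool_pos: [0.5811, -0.117, 0.1453]
tool_rot: [0.028, 2.22, -2.208]
force: [-0.0, -0.1, -0.4]
opening: 0.0001
t 15.12 pos [ 0.5811 -0.117   0.1453] F [-0.  -0.1 -0.4] open 0.00013078196053486425
[[-1.     0.02  -0.005]
 [ 0.006  0.005 -1.   ]
 [-0.02  -1.    -0.005]]
pawl_nose [(0.59, array([0.6493, 0.0035, 0.1681]))]
pawl_tab [(0.79, array([0.5956, 0.0008, 0.2295]))]
near_ball [(0.89, array([ 0.5811, -0.1137,  0.1118]))]
```

```bash
python3 -m handwheel '0 2 0 0 1; 0 2 0 0 1; 0 1 0 0 1'; python3 -m handwheel '0 1 0 0 1; 0 1 0 0 1';  python3 -m handwheel '0 1 0 0 1'
```

```text
t: 15.7
tool_pos: [0.5812, -0.117, 0.1404]
tool_rot: [0.029, 2.22, -2.208]
force: [-1.6, 0.1, 1.6]
opening: -0.0002
t: 15.95
tool_pos: [0.5813, -0.1171, 0.1388]
tool_rot: [0.029, 2.219, -2.208]
force: [-5.6, 0.2, 13.5]
opening: 0.0001
t: 16.08
tool_pos: [0.5814, -0.117, 0.1385]
tool_rot: [0.03, 2.219, -2.208]
force: [-7.4, 0.9, 16.9]
opening: -0.0003
```

The force rises at the predicted height. One firmer press will confirm the stop.

```bash
python3 -m handwheel '0 2 0 0 1; 0 2 0 0 1'
python3 - <<'E'
from h import *
p=bot.read_camera("side")
for n in ["pawl_nose","pawl_tab","near_ball"]: print(n,w(n,p))
E
```

```text
t: 16.32
tool_pos: [0.5816, -0.117, 0.1375]
tool_rot: [0.033, 2.217, -2.207]
force: [-14.5, 2.4, 32.9]
opening: 0.0003
pawl_nose [(0.72, array([0.648 , 0.0053, 0.1658]))]
pawl_tab [(0.76, array([ 0.5989, -0.0006,  0.2273])), (0.24, array([0.5203, 0.3998, 0.0162]))]
near_ball [(0.8, array([ 0.5824, -0.1156,  0.1054]))]
```

Solid: 33 N with hardly any travel, and the ball is at z≈0.106. Retreat.

```bash
python3 -m handwheel '0 -4 0 0 1; 0 -15 0 0 1; 0 -35 0 0 1; 20 -40 0 0 1; 40 -20 30 0 1; 40 0 40 0 1; 0 0 0 0 1; 0 0 0 0 1'
python3 - <<'E'
from h import *
st()
p=bot.read_camera("side")
for n in ["pawl_nose","pawl_tab","near_ball","bush_b","spacer"]: print(n,w(n,p))
u=proj([[.6,0,.2]],p)[0]
x,y=int(u[0]),int(u[1]); cv2.imwrite("pics/s4.png",cv2.resize(p["img"][y-50:y+70,x-60:x+80],None,fx=5,fy=5,interpolation=cv2.INTER_CUBIC))
E
```

```text
t: 17.52
tool_pos: [0.4766, -0.1887, 0.257]
tool_rot: [0.036, 2.213, -2.206]
force: [0.6, 0.3, 0.5]
opening: -0.0001
t 17.52 pos [ 0.4766 -0.1887  0.257 ] F [0.6 0.3 0.5] open -0.00013664820110256362
[[-1.     0.028 -0.004]
 [ 0.005  0.003 -1.   ]
 [-0.028 -1.    -0.003]]
pawl_nose [(0.64, array([ 6.484e-01, -2.000e-04,  1.663e-01]))]
pawl_tab [(0.53, array([0.5993, 0.003 , 0.2304]))]
near_ball [(0.87, array([ 0.5819, -0.1124,  0.1086]))]
bush_b [(0.63, array([ 0.7405, -0.0035,  0.0299])), (0.44, array([0.5117, 0.0445, 0.0173]))]
spacer [(0.74, array([ 0.4308, -0.393 ,  0.0137])), (0.66, array([0.6591, 0.0047, 0.016 ]))]
```

View pics/s4.png

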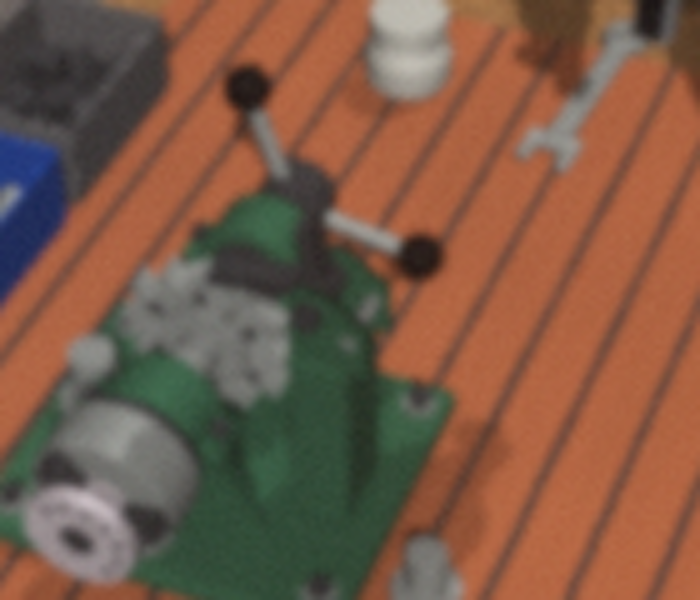

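The pawl (265,265) is down in the wheel, the ball (420,258) is at the next notch, and the robot is clear.

```bash
python3 -c "
from workcell import bot
print(bot.hand_in())"
```

```text
the job is handed in; nothing more can be done
None
```

The ratchet is backed off by one notch and the job is handed in, at about 17.5 s on the robot's clock. I did it in the order asked:

- **Pawl lifted:** pushed by the tab with shut fingers until it tipped over onto its rest.
- **Wheel turned back:** pressed the near ball down to a wheel angle of about 0.33.
- **Pawl lowered:** pushed by the nose until it fell back onto the wheel.
- **Final press:** pressed the ball until the wheel stopped solidly, at about 33 N with only about 1 mm of travel.

**Last checks:**
- The near ball is at z ≈ 0.107 m, against about 0.108 m expected at 0.524 rad.
- The pawl's tab and nose are back in their "down" positions.
- The robot is clear, with near-zero force.

**Loose parts:** the arm was never near them by my path. The last picture shows the jar, the spanner and bush_b standing as before. bush_b still measures within 2 mm of its first position, though only as the network's second choice; its first choice was bush_a. The final network reading for the spacer was false (it reported two other places) and the picture doesn't show it. I did not re-measure the spacer or the other parts.

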